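# Assemble the membrane filter holder on the suction flask

## Robot

A 7-joint arm with a two-finger parallel gripper is mounted at the origin on a cart in front of the work surface, level with it; the furniture and walls round the work are solid. World frame = base frame: x ahead of the robot, y to its left, z up, the work surface at z = 0. Lengths are in mm, angles in rad, forces in N, time in s.
With the tool pointing down it reaches from about 400 to 875 mm from the base axis. Payload 4.4 kg.
Tool frame: the origin (TCP) lies on the mounting face of the last link; the fingertips stand 173 mm ahead of it and the grasp point (between the pads) lies 155 mm ahead of it; z points along the fingers, y is the line along which they close (so a half turn about z gives the same grasp; the last joint's range is limited). The gripper opens to 85 mm and grips with 20 to 120 N. Pads are 22 mm wide; open, the fingers measure 114 mm over their backs; the gripper's body (76 mm by 85 mm) begins 54 mm behind the grasp point. The pads swing forward as they close: fully open they stand 13 mm farther back than shut.
Start: joints at [1.26, 0.628, 0.038, 1.517, -0.027, 0.996, -0.02], TCP at [157.556, -630.628, 404.713] pointing down, gripper open.
Joint ranges: [-3.06, 3.06], [-0.37, 2.12], [-1.25, 1.32], [0.18, 2.47], [-1.1, 4.24], [0.23, 1.98], [-2.94, 2.94]. Speed limits (rad/s): [2.57, 2.57, 3.14, 3.14, 3.14, 3.14, 3.14].

## Interface

Orientations are given as [roll, pitch, yaw] about the fixed x, y, z axes, in that order (R = Rz(yaw) Ry(pitch) Rx(roll)).
In Python, from cell import * gives the robot as it stands. The module is installed in compiled form; this text tells all that it offers.
- The arm moves only by the tool jog_arm, never from a script. Its argument "steps" is a list of rows, each a list of 7 numbers: the opening, from -1 (shut) to 1 (fully open), so that 0 is half open, then the shift along the tool's x, y, z as a fraction of full scale, then the turn, a rotation vector about the tool's x, y, z as a fraction of full scale. A call has 1 to 10 rows; each row shifts and turns the commanded pose from where the row before left it, along the tool's axes as they then stand; what a row does not reach is not made up. Full scale, the value 1, is 500 mm for a shift and 2 rad for a turn. A row lasts 1/8 s, in which the tool goes at most 62.5 mm and 10.7 degrees, less where a joint would pass 70% of its speed; a pose out of reach is approached as far as the arm can. A call with a number of a shift or a turn outside -1 to 1 is refused whole. A call with a gripper value outside its range is refused whole. The fingers move at their own pace and stop on an object; the grip force is fixed at half the most. Time passes only in rows, so rows that do not move let the fingers close. It gives the time, the measured TCP pose, the force, the opening and the grip force at its end, in the units of the state.
- read_state(): the state, without advancing time (a new reading comes with each control period).
- get_image(name): name is "side" or "top" or "wrist"; returns a dict with "pixels" (480x640x3 uint8, red, green, blue), "depth" (480x640 float32, mm along the optical axis (not along the pixel's ray), 0 where there is no reading), "vertical_fov" (degrees; the focal length in pixels is half the picture's height over the tangent of half this angle, whatever the lens; pixels are square), "cx", "cy" (the principal point, pixels), "R" (3x3) and "t" (3): a world point X has camera coordinates R X + t. Camera axes: x right, y down, z forward; pixel columns grow to the right and rows downward; lengths in mm; the calibration is good to about 2 mm. A picture is of the moment at which its call begins.
- finish_job(): hands the job in; it is judged then, once.
The state is a dict: "clock": time; "qpos": joint angles; "qd": joint speeds; "tau": joint torques, N m; "eef_pos": TCP position; "tool_rot": TCP orientation; "force": force on the tool from outside, world axes, zero at the start; "torque": the same for the moment, N m; "width": finger opening in mm; "gripper_force": force on a finger pad.
Only numpy, scipy, OpenCV 4.12 (cv2) and the standard library are available. Lean on these libraries where they do the work, as an engineer would, in place of code of your own. Each camera call takes 0.05 s, during which the arm holds its last target. There are 200 camera calls.

## Task

Put the washed steel filter set together for suction filtration, on the glass flask that has the side arm for the vacuum hose. Build it up on the flask from the bottom, one part after another: the filter seat with its stopper pushed into the neck, the perforated support screen, the funnel, and last the lid, each fully home in the part below. Set the parts down, do not drop them, keep the flask standing where it is, and leave the plain flask, the bottles and the jar where they are.

Things in the scene. Friction and masses are not known exactly. Their poses are not given: they have to be found in the camera images.
- vacuum_flask: Suction flask: clear glass cone, foot 104 mm across, 110 mm high, 0.7 kg, standing loose. Neck 46 mm across from z 70, mouth 49 mm across at z 110 mm, bore 37 mm, 40 mm deep. Told by its side arm: glass hose connection 11 mm thick, out of the neck along body +x at z 78 mm, to 72 mm from the axis. Origin: centre of underside, z up. (Flasks and parts all start upright on the worktop.)
- plain_flask: The same conical glass flask (104 mm foot, 110 mm high, mouth of 37 mm bore) but without a side arm; not for use here, to be left alone. Origin at the centre of its underside, z up.
- filter_seat: First part: grey silicone stopper (foot 24 mm across, widening to 33 mm, z 0 to 24 mm) under a steel dish 52 mm across (z 24 to 48 mm) with a recess in its top 43 mm across, 7 mm deep, floor with drain and star grooves. 0.15 kg; grasp round the dish. Home: stopper in the flask's neck, dish on the mouth, origin 86 mm above the flask's. Round; origin: centre of underside, z up.
- support_screen: Second part: low steel ring 58 mm across, floor with many small dark holes. Spigot z 0 to 6 mm, 39 mm across, tapered; ring z 6 to 18 mm, recess in its top 43 mm across, 6 mm deep. 0.09 kg; grasp round the ring, fingertips not below z 6 mm. Home: spigot in the filter seat's recess, origin 42 mm above the seat's. Round; origin: centre of underside, z up.
- funnel: Third part: open steel cylinder 62 mm across (rim bead 64 mm), 70 mm high, bore 57 mm, 0.16 kg. Spigot z 0 to 5 mm, 39 mm across, tapered. Grasp round the cylinder. Home: spigot in the support screen's recess, origin 13 mm above the screen's. Round; origin: centre of underside, z up.
- lid: Last part: steel disc 66 mm across with upright black knob. Spigot z 0 to 6 mm, 52 mm across, tapered; disc z 6 to 10 mm; knob 18 mm across, z 10 to 34 mm. 0.08 kg; grasp by the knob. Home: spigot in the funnel's mouth, origin 64 mm above the funnel's. Round; origin: centre of underside, z up.
- bottle_a: Brown glass bottle with black cap, 54 mm across, 120 mm high. Bystander, to be left alone. Origin at the centre of its underside, z up.
- bottle_b: Slimmer brown glass bottle with black cap, 50 mm across, 110 mm high. Bystander, to be left alone. Origin at the centre of its underside, z up.
- jar_a: White ointment jar with screw lid, 68 mm across, 50 mm high. Bystander, to be left alone. Origin at the centre of its underside, z up.
Mind the look-alikes: they are no part of the job. What is shaped like the support_screen but turquoise or yellow is not meant. What is shaped like the filter_seat but green is not meant.

How it is judged:
By the outcome, as a careful person would: the job done as asked, in the order asked, and still so for the second after the job is handed in, with the robot touching nothing.
It also fails if it takes over 120 s, if anything falls off the work surface, if the arm or the gripper's body presses on something with over 40 N, if the wrist force passes 120 N, or if a joint passes its speed limit or range.

## Working session

There is one attempt and no reset: what is moved stays moved. The work goes in short steps, Python scripts to look and compute and a tool call to move; the robot and the scene stay as the last step left them, time stands still between calls to the robot, and variables do not carry over. Pictures are saved under pics/ and viewed, at most 15 in all, crops included, and the job is handed in when it is done.

Besides the shell and the picture viewer there is one more tool, called after "Call:" by a JSON object that holds its "api" and its "payload". jog_arm: Moves the arm, as the interface text tells. Shift numbers are shares of 500 mm and turn numbers shares of 2 rad, none past 1 either way. Its arguments: {"type":"object","properties":{"steps":{"type":"array"}},"required":["steps"]}

```bash
mkdir -p pics; cat > h.py <<'E'
from cell import *
import numpy as np, cv2
def shot(n,f=None):
    im=get_image(n)
    if f: cv2.imwrite('pics/'+f,cv2.cvtColor(im['pixels'],cv2.COLOR_RGB2BGR))
    return im
def foc(im): return 240/np.tan(np.radians(im['vertical_fov'])/2)
def ray(im,u,v,z):
    R=np.array(im['R']);t=np.array(im['t']);f=foc(im)
    d=R.T@np.array([(u-im['cx'])/f,(v-im['cy'])/f,1]);c=-R.T@t
    return c+d*(z-c[2])/d[2]
def cloud(im):
    R=np.array(im['R']);t=np.array(im['t']);f=foc(im);D=im['depth']
    v,u=np.mgrid[:480,:640]
    P=np.stack([(u-im['cx'])/f*D,(v-im['cy'])/f*D,D],-1)
    W=(P-t)@R; W[D==0]=np.nan
    return W
E
python3 - <<'E'
from h import *
for n in ('top','side','wrist'):
    im=shot(n,n+'0.png'); R=np.array(im['R']);print(n,im['vertical_fov'],im['cx'],im['cy'],(-R.T@np.array(im['t'])).round(), R.round(2).tolist())
s=read_state();print(s)
E
```

```text
top 43.50171624292704 316.90777090494987 238.46826914481125 [-203.  299. 1682.] [[-0.3, -0.95, -0.01], [-0.85, 0.27, -0.45], [0.44, -0.13, -0.89]]
side 46.23807881330975 320.01771386587006 239.60748207322413 [ -159. -1256.  1331.] [[0.86, -0.5, -0.02], [-0.34, -0.55, -0.77], [0.37, 0.67, -0.64]]
wrist 69.20051487317825 315.59008657911437 240.77323312525473 [ 229. -612.  373.] [[0.24, -0.97, -0.0], [-0.93, -0.23, 0.28], [-0.27, -0.07, -0.96]]
{'clock': 0.15, 'qpos': array([ 1.26022576,  0.62914879,  0.03844522,  1.51811686, -0.0269938 ,
        0.99626712, -0.02001452]), 'qd': array([-0.00054004, -0.00185678, -0.00065041, -0.00314202,  0.00048813,
        0.00101331,  0.00050253]), 'tau': array([ 1.81544143e-03, -5.63800693e+01,  1.22784890e+00, -1.93651217e+01,
        1.11237643e-02,  7.46593927e-03, -3.28704675e-05]), 'eef_pos': array([ 157.50091295, -630.41613942,  403.99714679]), 'tool_rot': array([-3.14017029e+00,  9.97579783e-06,  2.44762478e-01]), 'force': array([ 0.37481962, -0.27732156, -0.60255076]), 'torque': array([ 0.04695202,  0.06563301, -0.00451817]), 'gripper_force': 0.0, 'width': 85.27198948426933}
```

View pics/top0.png

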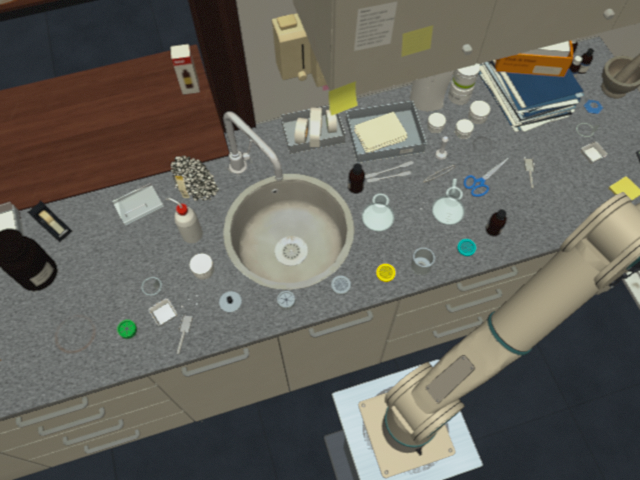

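View pics/side0.png

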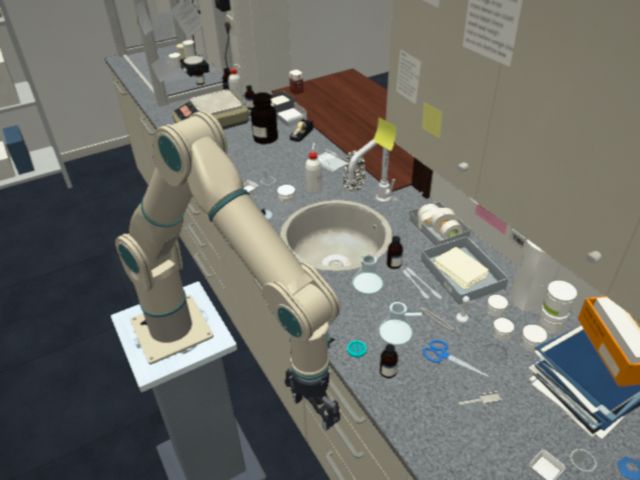

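The top view shows the lid with its knob at (230,301), and two steel discs at (286,298) and (341,284) that could be the seat or the screen. The funnel is at (424,258). The look-alikes are yellow (386,272), turquoise (467,247) and green (127,329). The flasks are at (378,216) and (449,208); the side view shows an arm on the second, near (398,310).

I'll check these in a close crop.

```bash
python3 - <<'E'
from h import *
im=get_image('top');p=cv2.cvtColor(im['pixels'],cv2.COLOR_RGB2BGR)
a=cv2.resize(p[170:320,200:500],None,fx=2.6,fy=2.6,interpolation=cv2.INTER_CUBIC)[:390]
s=cv2.cvtColor(get_image('side')['pixels'],cv2.COLOR_RGB2BGR)
b=cv2.resize(s[235:365,320:460],(226,210),interpolation=cv2.INTER_CUBIC)
c=np.zeros((600,780,3),np.uint8);c[:390]=a;c[390:,:226]=b
cv2.imwrite('pics/crop1.png',c)
W=cloud(im)
for n,(u,v) in dict(lid=(230,301),A=(286,298),B=(341,284),yellow=(386,272),fun=(424,258),turq=(467,247),f1=(378,216),f2=(449,208),botA=(356,178),botB=(497,222),jar=(200,264)).items():
    w=W[v-12:v+13,u-12:u+13].reshape(-1,3); w=w[w[:,2]>8]
    print(n,len(w),np.nanmedian(w,0).round() if len(w) else '',np.nanpercentile(w[:,2],97).round() if len(w) else '',ray(im,u,v,10).round())
E
```

```text
lid 240 [494. 368.  12.] 35.0 [496. 367.  10.]
A 295 [437. 211.  42.] 53.0 [454. 206.  10.]
B 267 [444.  40.  14.] 25.0 [447.  36.  10.]
yellow 252 [ 441. -102.   15.] 23.0 [ 442. -106.   10.]
fun 373 [ 440. -219.   47.] 73.0 [ 451. -233.   10.]
turq 251 [ 444. -369.   14.] 23.0 [ 445. -374.   10.]
f1 593 [ 610. -135.   46.] 109.0 [ 632. -150.   10.]
f2 606 [ 566. -354.   47.] 110.0 [ 590. -376.   10.]
botA 398 [ 749. -111.   78.] 121.0 [ 789. -131.   10.]
botB 389 [ 471. -466.   73.] 113.0 [ 497. -499.   10.]
jar 455 [617. 421.  48.] 57.0 [641. 426.  10.]
```

View pics/crop1.png

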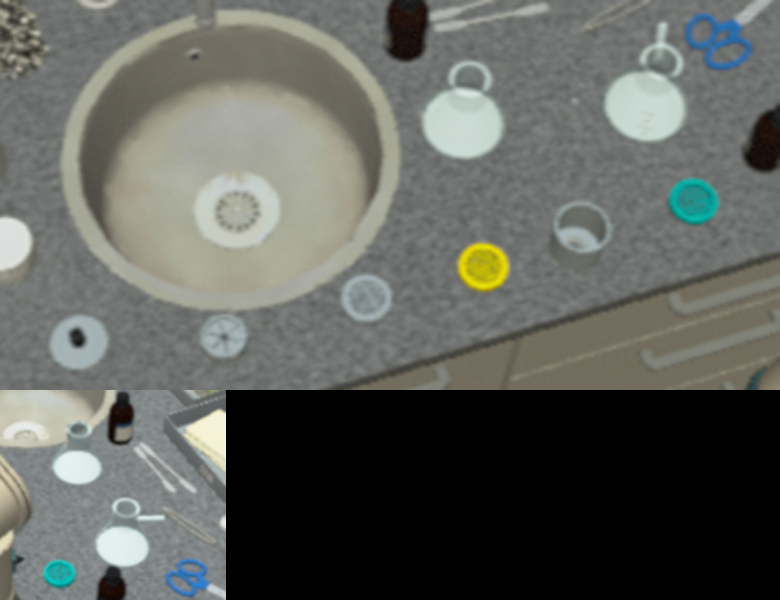

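The crop confirms the choices. The star-grooved disc at (286,298) is the seat, the perforated one at (341,284) is the screen, and the flask at (449,208) has the side arm. Next I square up the tool and move above the suction flask.

Call:
{"api": "jog_arm", "payload": {"steps": [[1,0,0,0,0,0,0.0612],[1,0,0,0,0,0,0.0612],[1,0.1,-0.0675,0,0,0,0],[1,0.1,-0.0675,0,0,0,0],[1,0.1,-0.0675,0,0,0,0],[1,0.1,-0.0675,0,0,0,0],[1,0.1,-0.0675,0,0,0,0],[1,0.1,-0.0675,0,0,0,0],[1,0.1,-0.0675,0,0,0,0],[1,0.1,-0.0675,0,0,0,0]]}}

```text
clock: 1.5
eef_pos: [559.0, -359.4, 404.8]
tool_rot: [3.141, -0.0, -0.0]
force: [-0.2, -0.3, -0.5]
width: 85.2
gripper_force: 0.0
```

Call:
{"api": "jog_arm", "payload": {"steps": [[1,0,0,0,0,0,0],[1,0,0,0,0,0,0],[1,0,0,0,0,0,0],[1,0,0,0,0,0,0]]}}

```text
clock: 2.0
eef_pos: [556.4, -362.0, 404.9]
tool_rot: [3.141, 0.0, -0.003]
force: [-0.3, -0.1, 0.1]
width: 85.7
gripper_force: 0.0
```

```bash
cat >> h.py <<'E'
def top_fit(im,zt,near,rad,tol=5):
    "centre of the points at height zt+-tol within rad of near: circle around their hull"
    W=cloud(im);m=(abs(W[...,2]-zt)<tol)&(np.hypot(W[...,0]-near[0],W[...,1]-near[1])<rad)
    P=W[m][:,:2].astype(np.float32)
    if len(P)<20: return None
    (c,r)=cv2.minEnclosingCircle(P);e=cv2.fitEllipse(cv2.convexHull(P))
    return np.round(c,1),round(r,1),np.round(e[0],1),np.round(e[1],1),len(P)
E
python3 - <<'E'
from h import *
im=get_image('top')
for n,z,c,r in (('seat',48,(437,211),40),('screen',18,(444,40),42),('funnel',70,(436,-219),45),('lid',10,(494,368),45),('flask',110,(560,-365),40),('plain',110,(610,-135),60)):
    print(n,top_fit(im,z,c,r))
im=shot('wrist','w1.png');print('wrist',top_fit(im,110,(560,-365),40)); s=read_state();print(s['eef_pos'],s['tool_rot'])
E
```

```text
seat (array([436.5, 211.1]), 27.3, array([436.7, 211.4]), array([51., 53.]), 118)
screen (array([443.1,  38.3]), 30.0, array([443.7,  39.5]), array([55.4, 58.6]), 158)
funnel (array([ 429.7, -213.5]), 34.0, array([ 431.4, -213.4]), array([60.9, 66.3]), 70)
lid (array([494.1, 368.1]), 44.6, array([493.9, 368.3]), array([86.1, 88.1]), 299)
flask None
plain (array([ 633. , -146.7]), 26.3, array([ 632.2, -146.9]), array([47.2, 50.1]), 74)
wrist (array([ 588.2, -373.8]), 24.4, array([ 583.7, -372.5]), array([37.3, 47.7]), 789)
[ 556.83886792 -361.45453877  404.90101843] [ 3.14139272e+00 -4.47418160e-05 -1.63565928e-03]
```

View pics/w1.png

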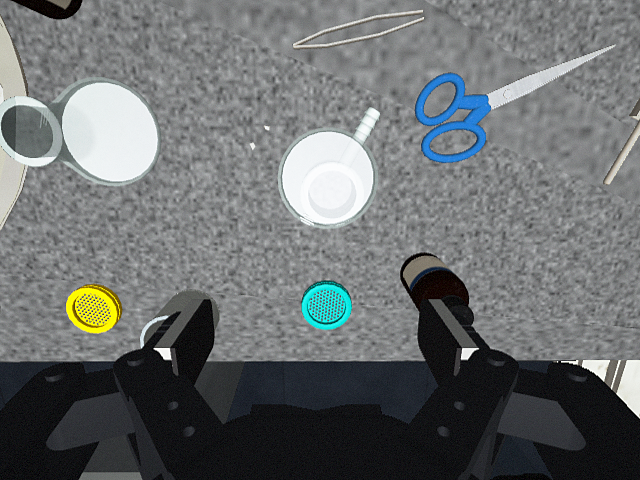

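The mouth of the suction flask is near (330,190) with its side arm to the upper right, and the plain flask is at (100,130). Turquoise (326,305) and yellow (93,308) are the look-alikes. Now to the seat.

```bash
python3 - <<'E'
from h import *
im=get_image('wrist');print(top_fit(im,110,(588,-374),45,3), read_state()['eef_pos'])
E
```

```text
(array([ 588.8, -374. ]), 24.5, array([ 588.8, -374. ]), array([48.5, 48.8]), 1404) [ 557.0217433  -361.26060903  404.89701321]
```

Call:
{"api": "jog_arm", "payload": {"steps": [[1,-0.024,-0.115,0,0,0,0],[1,-0.024,-0.115,0,0,0,0],[1,-0.024,-0.115,0,0,0,0],[1,-0.024,-0.115,0,0,0,0],[1,-0.024,-0.115,0,0,0,0],[1,-0.024,-0.115,0,0,0,0],[1,-0.024,-0.115,0,0,0,0],[1,-0.024,-0.115,0,0,0,0],[1,-0.024,-0.115,0,0,0,0],[1,-0.024,-0.115,0,0,0,0]]}}

```text
clock: 3.4
eef_pos: [437.1, 216.0, 405.1]
tool_rot: [-3.141, -0.001, -0.001]
force: [1.1, 0.4, 0.8]
width: 85.5
gripper_force: 0.0
```

Call:
{"api": "jog_arm", "payload": {"steps": [[1,0,0,0.08,0,0,0],[1,0,0,0,0,0,0],[1,0,0,0,0,0,0],[1,0,0,0,0,0,0],[1,0,0,0,0,0,0]]}}

```text
clock: 4.03
eef_pos: [438.1, 213.9, 365.6]
tool_rot: [-3.141, -0.002, -0.001]
force: [0.3, -0.3, -0.1]
width: 85.6
gripper_force: 0.0
```

```bash
python3 - <<'E'
from h import *
im=shot('wrist','w2.png');print(top_fit(im,48,(436.6,211.2),36,4)); s=read_state();print(s['eef_pos'],s['tool_rot'])
E
```

```text
(array([439.6, 206.6]), 25.9, array([439.7, 206.8]), array([50.8, 51.4]), 921)
[437.94771052 213.96696437 365.48883668] [-3.14090368e+00 -1.33845458e-03 -1.09572035e-03]
```

View pics/w2.png

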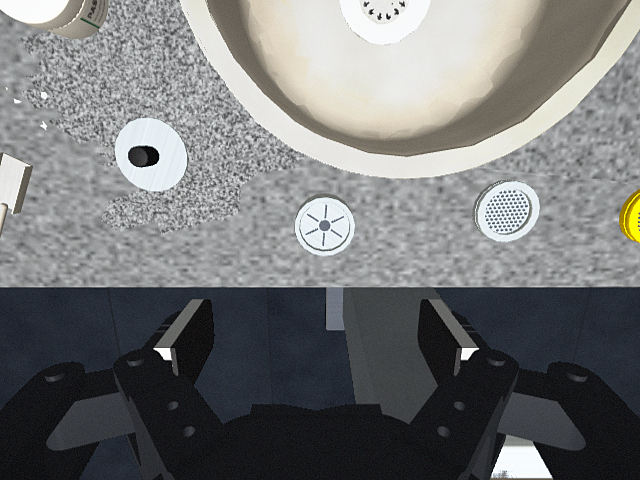

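The wrist view shows the star-grooved seat at (325,226), the perforated screen at (507,210) and the lid at (150,155). Correct, descend and check from nearer.

Call:
{"api": "jog_arm", "payload": {"steps": [[1,0.003,0.014,0.05,0,0,0],[1,0,0,0.07,0,0,0],[1,0,0,0.06,0,0,0],[1,0,0,0,0,0,0],[1,0,0,0,0,0,0],[1,0,0,0,0,0,0]]}}

```text
clock: 4.82
eef_pos: [439.6, 207.6, 276.0]
tool_rot: [-3.14, -0.002, -0.0]
force: [-0.2, -0.2, -0.8]
width: 85.2
gripper_force: 0.0
```

```bash
python3 - <<'E'
from h import *
im=shot('wrist','w3.png');print(top_fit(im,48,(438.6,208.2),36,4)); s=read_state();print(s['eef_pos'],s['tool_rot'])
print(top_fit(get_image('side'),48,(438.6,208.2),36,4))
E
```

```text
(array([439.7, 207. ]), 25.9, array([439.7, 206.9]), array([51.3, 51.5]), 1823)
[439.52160263 207.5688889  275.9143085 ] [-3.14046183e+00 -2.17118516e-03 -4.65396996e-05]
(array([438.5, 204.5]), 31.4, array([441.3, 204.4]), array([49.3, 61.5]), 66)
```

View pics/w3.png

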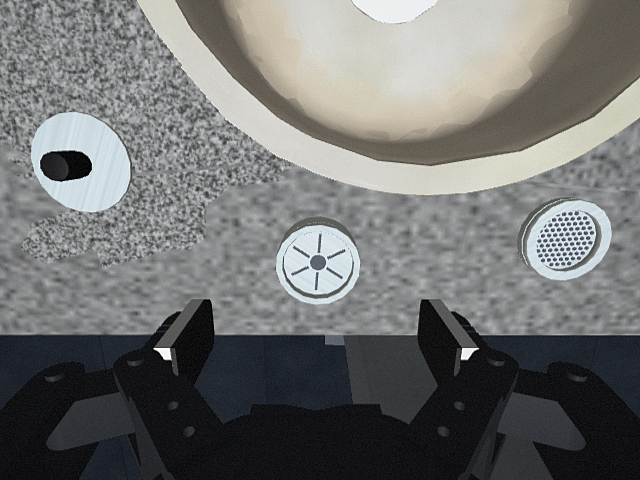

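The seat is centred between the fingers at (318,262). Descend and grasp.

Call:
{"api": "jog_arm", "payload": {"steps": [[1,0,0.001,0.06,0,0,0],[1,0,0,0.06,0,0,0],[1,0,0,0.042,0,0,0],[1,0,0,0,0,0,0],[-1,0,0,0,0,0,0],[-1,0,0,0,0,0,0],[-1,0,0,0,0,0,0],[-1,0,0,0,0,0,0],[-1,0,0,0,0,0,0],[-1,0,0,0,0,0,0]]}}

```text
clock: 6.18
eef_pos: [439.5, 207.0, 195.1]
tool_rot: [-3.141, -0.002, -0.0]
force: [-0.2, -0.2, 6.2]
width: 49.6
gripper_force: 61.2
```

Call:
{"api": "jog_arm", "payload": {"steps": [[-1,0,0,-0.02,0,0,0],[-1,0,0,-0.06,0,0,0],[-1,0,0,-0.08,0,0,0],[-1,0,0,-0.08,0,0,0],[-1,0,0,-0.08,0,0,0],[-1,0,0,-0.08,0,0,0],[-1,0,0,0,0,0,0]]}}

```text
clock: 7.05
eef_pos: [439.7, 207.1, 397.2]
tool_rot: [-3.138, -0.006, -0.0]
force: [0.7, -0.2, -1.7]
width: 49.1
gripper_force: 62.7
```

Call:
{"api": "jog_arm", "payload": {"steps": [[-1,0.012,0.05,0,0,0,0],[-1,0.025,0.1,0,0,0,0],[-1,0.025,0.1,0,0,0,0],[-1,0.025,0.1,0,0,0,0],[-1,0.025,0.1,0,0,0,0],[-1,0.025,0.1,0,0,0,0],[-1,0.025,0.1,0,0,0,0],[-1,0.025,0.1,0,0,0,0],[-1,0.025,0.1,0,0,0,0],[-1,0.025,0.1,0,0,0,0]]}}

```text
clock: 8.3
eef_pos: [557.2, -269.4, 392.5]
tool_rot: [-3.14, 0.002, -0.0]
force: [1.1, 0.0, -1.2]
width: 49.5
gripper_force: 62.6
```

Call:
{"api": "jog_arm", "payload": {"steps": [[-1,0.025,0.1,0,0,0,0],[-1,0.025,0.1,0,0,0,0],[-1,0.01,0.06,0,0,0,0],[-1,0,0,0,0,0,0],[-1,0,0,0,0,0,0],[-1,0,0,0,0,0,0]]}}

```text
clock: 9.05
eef_pos: [587.9, -396.4, 393.4]
tool_rot: [-3.14, 0.0, 0.002]
force: [0.0, -0.3, -1.1]
width: 49.7
gripper_force: 62.7
```

```bash
python3 - <<'E'
from h import *
im=shot('wrist','w4.png');print(top_fit(im,110,(588,-374),45,3)); s=read_state();print(s['eef_pos'],s['tool_rot'])
print(top_fit(get_image('top'),110,(588,-374),45,4))
E
```

```text
(array([ 588.9, -374. ]), 24.5, array([ 588.9, -374. ]), array([48.7, 48.8]), 1237)
[ 587.9305192  -396.62152915  393.7007099 ] [-3.14056266e+00  6.40220477e-05  1.80168147e-03]
(array([ 591.1, -360.7]), 22.1, array([ 592. , -359.7]), array([24.4, 44.5]), 21)
```

View pics/w4.png

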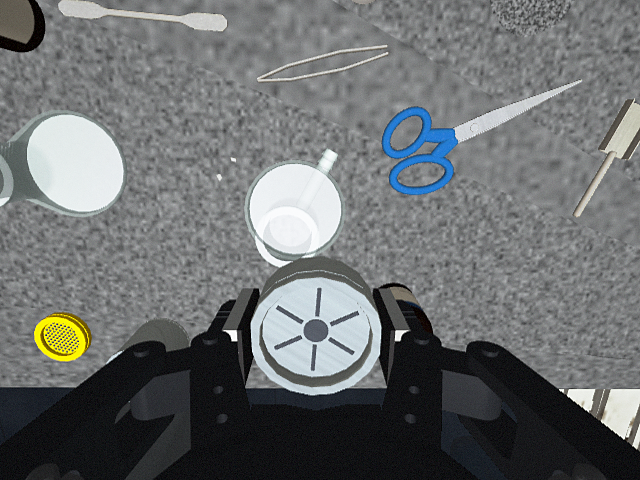

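The seat is held level, with its dish at (315,325) and the flask mouth at (290,235). I'll measure the held part.

```bash
python3 - <<'E'
from h import *
im=get_image('wrist'); p=read_state()['eef_pos']
W=cloud(im);m=np.hypot(W[...,0]-p[0],W[...,1]-p[1])<14
z=W[m][:,2];print(np.percentile(z,[5,50,95]))
print(top_fit(im,p[2]-147,p[:2],27.5,4),top_fit(im,p[2]-147,p[:2],30,3),p)
# ellipse of the rim by ray: bright blob contour
E
```

```text
[107.62985356 294.69307909 311.68021084]
(array([ 588.8, -396.8]), 27.3, array([ 587.9, -396.6]), array([51.6, 54. ]), 4820) (array([ 590.5, -397.1]), 29.0, array([ 588.2, -396.7]), array([51.1, 58.9]), 4517) [ 587.8404457  -397.13229825  393.95425418]
```

Call:
{"api": "jog_arm", "payload": {"steps": [[-1,0.002,-0.0225,0,0,0,0],[-1,0,-0.0225,0,0,0,0],[-1,0,0,0.04,0,0,0],[-1,0,0,0.04,0,0,0],[-1,0,0,0.04,0,0,0],[-1,0,0,0,0,0,0],[-1,0,0,0,0,0,0],[-1,0,0,0,0,0,0]]}}

```text
clock: 10.2
eef_pos: [589.0, -375.7, 335.0]
tool_rot: [3.141, -0.002, 0.0]
force: [1.3, 0.3, -1.7]
width: 49.9
gripper_force: 62.7
```

```bash
python3 - <<'E'
from h import *
im=shot('side');p=cv2.cvtColor(im['pixels'],cv2.COLOR_RGB2BGR)
cv2.imwrite('pics/s5.png',cv2.resize(p[240:380,320:480],None,fx=3.5,fy=3.5,interpolation=cv2.INTER_CUBIC))
print(read_state()['eef_pos'],read_state()['tool_rot'])
E
```

```text
[ 588.86045286 -375.70897271  334.89545191] [ 3.14064222e+00 -1.64383561e-03  8.93540818e-05]
```

View pics/s5.png

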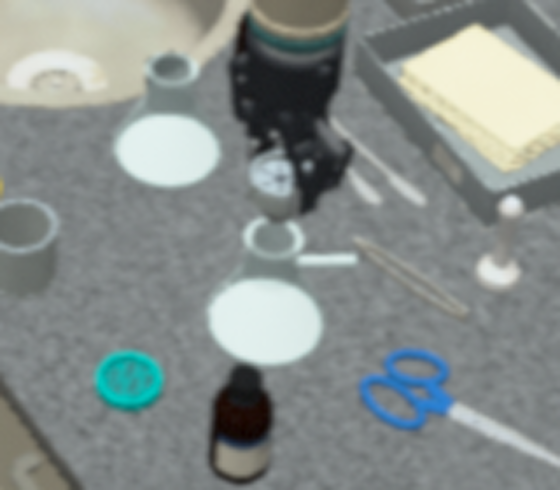

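The seat hangs directly over the mouth of the side-arm flask at (275,235). Lower it slowly.

Call:
{"api": "jog_arm", "payload": {"steps": [[-1,0,-0.0035,0.01,0,0,0],[-1,0,0,0.02,0,0,0],[-1,0,0,0.02,0,0,0],[-1,0,0,0.02,0,0,0],[-1,0,0,0.01,0,0,0],[-1,0,0,0,0,0,0],[-1,0,0,0,0,0,0],[-1,0,0,0,0,0,0]]}}

```text
clock: 11.25
eef_pos: [588.7, -374.0, 294.2]
tool_rot: [3.141, -0.001, -0.0]
force: [0.3, -0.4, -1.0]
width: 49.5
gripper_force: 62.7
```

Call:
{"api": "jog_arm", "payload": {"steps": [[-1,0,0,0.008,0,0,0],[-1,0,0,0.008,0,0,0],[-1,0,0,0.006,0,0,0],[-1,0,0,0.004,0,0,0],[-1,0,0,0,0,0,0],[-1,0,0,0,0,0,0]]}}

```text
clock: 12.0
eef_pos: [588.4, -373.8, 281.2]
tool_rot: [-3.141, 0.0, -0.0]
force: [-2.7, 1.7, 5.1]
width: 49.4
gripper_force: 63.1
```

Call:
{"api": "jog_arm", "payload": {"steps": [[-1,0,0,0.003,0,0,0],[-1,0,0,0.003,0,0,0],[-1,0,0,0,0,0,0],[-1,0,0,0,0,0,0]]}}

```text
clock: 12.5
eef_pos: [588.4, -373.8, 281.1]
tool_rot: [-3.141, -0.001, -0.0]
force: [-7.8, 4.3, 20.5]
width: 49.5
gripper_force: 65.2
```

Call:
{"api": "jog_arm", "payload": {"steps": [[-1,0,0,-0.003,0,0,0],[0,0,0,0,0,0,0],[1,0,0,0,0,0,0],[1,0,0,0,0,0,0],[1,0,0,0,0,0,0],[1,0,0,0,0,0,0],[1,0,0,-0.06,0,0,0],[1,0,0,-0.1,0,0,0],[1,0,0,-0.1,0,0,0],[1,0,0,0,0,0,0]]}}

```text
clock: 13.75
eef_pos: [589.6, -374.8, 414.5]
tool_rot: [3.136, -0.008, -0.0]
force: [0.1, -0.2, -0.7]
width: 85.5
gripper_force: 0.0
```

```bash
python3 - <<'E'
from h import *
im=shot('wrist','w6.png'); p=read_state()['eef_pos'];print(p)
print(top_fit(im,134,(588.5,-374),36,3))
W=cloud(im);m=(np.hypot(W[...,0]-588.5,W[...,1]+374)<26)&(W[...,2]>130);P=W[m];A=np.c_[P[:,:2]-[588.5,-374],np.ones(len(P))];print(np.linalg.lstsq(A,P[:,2],rcond=None)[0])
E
```

```text
[ 588.8799654  -374.24500372  411.45300861]
(array([ 588.5, -373.8]), 25.9, array([ 588.5, -373.7]), array([51. , 51.5]), 1147)
[ 4.84420956e+00 -1.82730240e-01  2.41330099e+02]
```

View pics/w6.png

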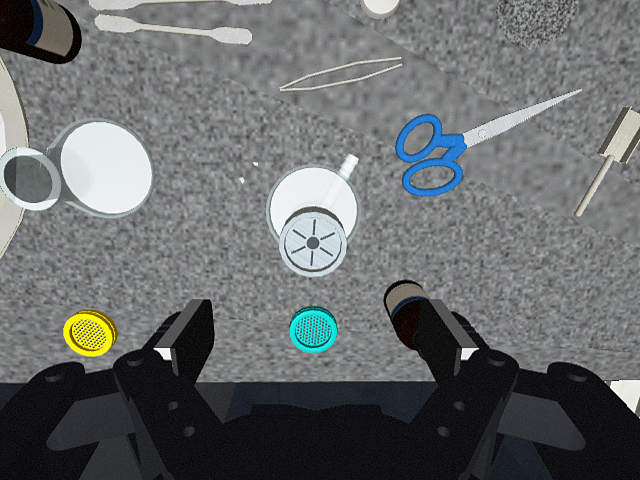

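The seat sits level on the mouth at (313,243). Its centre is (588.5,-373.7) and its top is near z 134. Next is the screen.

Call:
{"api": "jog_arm", "payload": {"steps": [[1,-0.036,-0.102,0,0,0,0],[1,-0.036,-0.102,0,0,0,0],[1,-0.036,-0.102,0,0,0,0],[1,-0.036,-0.102,0,0,0,0],[1,-0.036,-0.102,0,0,0,0],[1,-0.036,-0.102,0,0,0,0],[1,-0.036,-0.102,0,0,0,0],[1,-0.034,-0.102,0,0,0,0],[1,0,0,0.08,0,0,0],[1,0,0,0.08,0,0,0]]}}

```text
clock: 15.05
eef_pos: [444.8, 35.1, 327.8]
tool_rot: [-3.141, 0.0, 0.003]
force: [0.2, 0.2, 0.4]
width: 85.3
gripper_force: 0.0
```

Call:
{"api": "jog_arm", "payload": {"steps": [[1,0,0,0.08,0,0,0],[1,0,0,0,0,0,0],[1,0,0,0,0,0,0],[1,0,0,0,0,0,0],[1,0,0,0,0,0,0]]}}

```text
clock: 15.68
eef_pos: [445.9, 34.1, 290.3]
tool_rot: [-3.141, -0.002, -0.0]
force: [-0.4, 0.3, -0.8]
width: 85.6
gripper_force: 0.0
```

```bash
python3 - <<'E'
from h import *
im=get_image('wrist'); p=read_state()['eef_pos'];print(p,read_state()['tool_rot'])
f=top_fit(im,18,(445,35),42,3);print(f); 
f=top_fit(im,18,f[2],34,3);print(f)
W=cloud(im);i=np.nanargmin(np.hypot(W[...,0]-f[2][0],W[...,1]-f[2][1]));v,u=divmod(i,640);print(u,v,im['pixels'][v-10:v+10,u-10:u+10].reshape(-1,3).mean(0))
E
```

```text
[445.84764714  34.12482258 290.16748171] [-3.14129428e+00 -2.05456033e-03 -7.65502089e-05]
(array([446.5,  35.6]), 28.9, array([446.4,  35.6]), array([57. , 57.3]), 2101)
(array([446.5,  35.6]), 28.9, array([446.4,  35.6]), array([57. , 57.3]), 2101)
314 242 [166.8375 177.87   185.435 ]
```

Call:
{"api": "jog_arm", "payload": {"steps": [[1,0.0012,-0.003,0.08,0,0,0],[1,0,0,0.08,0,0,0],[1,0,0,0.05,0,0,0],[1,0,0,0.016,0,0,0],[1,0,0,0,0,0,0],[1,0,0,0,0,0,0],[1,0,0,0,0,0,0]]}}

```text
clock: 16.6
eef_pos: [447.0, 36.7, 192.4]
tool_rot: [-3.136, 0.016, -0.001]
force: [0.5, 0.3, 0.5]
width: 85.5
gripper_force: 0.0
```

Call:
{"api": "jog_arm", "payload": {"steps": [[-1,0,0,0,0,0,0],[-1,0,0,0,0,0,0],[-1,0,0,0,0,0,0],[-1,0,0,0,0,0,0],[-1,0,0,0,0,0,0],[-1,0,0,0,0,0,0]]}}

```text
clock: 17.35
eef_pos: [446.8, 36.7, 191.8]
tool_rot: [-3.137, 0.017, -0.001]
force: [-1.3, -0.4, -0.2]
width: 0.1
gripper_force: 0.0
```

```bash
python3 - <<'E'
from h import *
print(read_state()['qpos'].round(3))
im=get_image('wrist');print(read_state()['eef_pos'])
E
```

```text
[-0.279  0.767  0.203  2.213 -0.671  0.239 -1.044]
[446.83447368  36.67588447 191.78728739]
```

The arm stopped 15 mm short: joint 6 is at its limit this near the base. I'll open, rise, and tilt the tool a little about its closing axis.

Call:
{"api": "jog_arm", "payload": {"steps": [[1,0,0,-0.04,0,0,0],[1,0,0,-0.04,0,0,0],[1,0.04,0,0,0,-0.03,0],[1,0,0,0,0,-0.03,0],[1,0,0,0,0,0,0],[1,0,0,0,0,0,0],[1,0,0,0,0,0,0]]}}

```text
clock: 18.27
eef_pos: [467.1, 36.4, 231.5]
tool_rot: [-3.136, 0.137, -0.001]
force: [0.7, -0.1, 0.2]
width: 85.5
gripper_force: 0.0
```

```bash
cat >> h.py <<'E'
from scipy.spatial.transform import Rotation as Ro
def need(goal,ahead=155.):
    "tool-frame shift (fractions) that brings the point `ahead` of the TCP to goal"
    s=read_state();R=Ro.from_euler('xyz',s['tool_rot']).as_matrix();g=s['eef_pos']+R[:,2]*ahead
    return g.round(1),(R.T@(np.array(goal)-g)/500).round(4),s['eef_pos'].round(1),s['tool_rot'].round(3),s['qpos'].round(3)
E
python3 - <<'E'
from h import *
im=get_image('wrist')
f=top_fit(im,18,(446,36),36,3);print(f); print(*need([*f[2],8],168.5))
E
```

```text
(array([446.4,  35.5]), 29.1, array([446.5,  35.6]), array([57.1, 57.6]), 3386)
[444.1  37.3  64.6] [0.0202 0.004  0.1114] [467.2  36.4 231.5] [-3.136e+00  1.370e-01 -1.000e-03] [-0.392  0.74   0.399  2.097 -0.552  0.556 -1.142]
```

Call:
{"api": "jog_arm", "payload": {"steps": [[1,0.01,0.004,0.05,0,0,0],[1,0.01,0,0.04,0,0,0],[1,0,0,0.0195,0,0,0],[1,0,0,0,0,0,0],[1,0,0,0,0,0,0],[1,0,0,0,0,0,0],[1,0,0,0,0,0,0]]}}

```text
clock: 19.2
eef_pos: [470.1, 34.8, 176.3]
tool_rot: [-3.136, 0.136, -0.0]
force: [0.6, 1.0, 0.3]
width: 85.3
gripper_force: 0.0
```

```bash
python3 - <<'E'
from h import *
print(*need([446.5,35.6,9],168.5))
E
```

```text
[447.2  35.7   9.3] [-0.0012  0.0002  0.0009] [470.1  34.8 176.3] [-3.136  0.136 -0.   ] [-0.33   0.839  0.311  2.101 -0.617  0.439 -1.086]
```

Call:
{"api": "jog_arm", "payload": {"steps": [[-1,-0.001,0,0,0,0,0],[-1,0,0,0,0,0,0],[-1,0,0,0,0,0,0],[-1,0,0,0,0,0,0],[-1,0,0,0,0,0,0],[-1,0,0,0,0,0,0],[-1,0,0,0,0,0,0]]}}

```text
clock: 20.08
eef_pos: [469.5, 34.6, 176.8]
tool_rot: [-3.136, 0.137, -0.0]
force: [-0.8, -0.1, 11.2]
width: 55.4
gripper_force: 61.1
```

Call:
{"api": "jog_arm", "payload": {"steps": [[-1,0.001,0,-0.01,0,0,0],[-1,0.004,0,-0.03,0,0,0],[-1,0.01,0,-0.08,0,0,0],[-1,0.01,0,-0.08,0,0,0],[-1,0.01,0,-0.08,0,0,0],[-1,0.01,0,-0.08,0,0,0],[-1,0,0,0,0,0,0],[-1,0,0,0,0,0,0],[-1,0,0,0,0,0,0]]}}

```text
clock: 21.2
eef_pos: [515.6, 34.0, 349.9]
tool_rot: [-3.137, 0.14, -0.0]
force: [-0.3, 0.0, -1.2]
width: 55.3
gripper_force: 63.7
```

```bash
cat >> h.py <<'E'
def held_plane(im,ahead,rad,lo,hi,ring):
    "plane and circle of the top of a held part, in tool coordinates (z = ahead of the TCP)"
    s=read_state();R=Ro.from_euler('xyz',s['tool_rot']).as_matrix()
    T=(cloud(im)-s['eef_pos'])@R; r=np.hypot(T[...,0],T[...,1])
    m=(r<rad)&(T[...,2]>lo)&(T[...,2]<hi); P=T[m]
    for _ in range(4):
        A=np.c_[P[:,:2],np.ones(len(P))];c=np.linalg.lstsq(A,P[:,2],rcond=None)[0];e=P[:,2]-A@c
        P=P[abs(e)<max(1.2,1.5*abs(e).std())]
    (q,rr)=cv2.minEnclosingCircle(P[:,:2].astype(np.float32));el=cv2.fitEllipse(cv2.convexHull(P[:,:2].astype(np.float32)))
    n=R@np.array([-c[0],-c[1],1]);return 'slopes,height',c.round(3),'circle',np.round(q,1),round(rr,1),np.round(el[0],1),np.round(el[1],1),len(P),'normal',(n/np.linalg.norm(n)).round(3)
E
python3 - <<'E'
from h import *
im=shot('wrist','w7.png');print(held_plane(im,155,31,150,172,0));print(*need([0,0,0],160))
E
```

```text
('slopes,height', array([-1.12000e-01, -8.00000e-03,  1.64435e+02]), 'circle', array([ 0.5, -0.1]), 30.7, array([-0.6, -0.1]), array([56.8, 59.6]), 841, 'normal', array([-0.029, -0.003, -1.   ]))
[493.4  34.7 191.6] [-0.9237  0.0723  0.5167] [515.7  33.9 350. ] [-3.137  0.14  -0.   ] [-0.477  0.61   0.562  1.892 -0.402  0.903 -1.27 ]
```

View pics/w7.png

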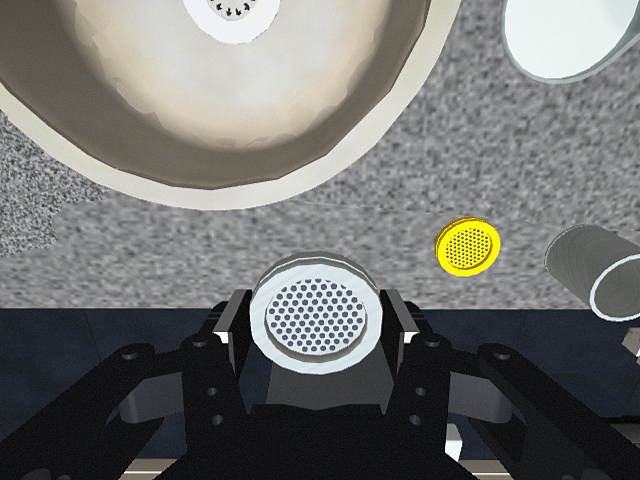

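The screen is held square at (317,315), and the yellow look-alike at (468,246) is untouched. Carry it over the seat.

Call:
{"api": "jog_arm", "payload": {"steps": [[-1,0.0105,0.045,-0.0015,0,0,0],[-1,0.021,0.0908,-0.003,0,0,0],[-1,0.021,0.0908,-0.003,0,0,0],[-1,0.021,0.0908,-0.003,0,0,0],[-1,0.021,0.0908,-0.003,0,0,0],[-1,0.021,0.0908,-0.003,0,0,0],[-1,0.021,0.0908,-0.003,0,0,0],[-1,0.021,0.0908,-0.003,0,0,0],[-1,0.021,0.0908,-0.003,0,0,0]]}}

```text
clock: 22.38
eef_pos: [606.1, -353.2, 348.2]
tool_rot: [-3.135, 0.139, -0.0]
force: [0.7, -0.5, -1.0]
width: 55.0
gripper_force: 63.7
```

Call:
{"api": "jog_arm", "payload": {"steps": [[-1,0.0105,0.045,-0.0015,0,0,0],[-1,0,0,0,0,0,0],[-1,0,0,0,0,0,0],[-1,0,0,0,0,0,0],[-1,0,0,0,0,0,0]]}}

```text
clock: 23.0
eef_pos: [611.7, -373.3, 349.7]
tool_rot: [-3.136, 0.137, 0.001]
force: [0.0, -0.7, -0.4]
width: 55.1
gripper_force: 63.7
```

```bash
cat >> h.py <<'E'
def move(tcp):
    s=read_state();R=Ro.from_euler('xyz',s['tool_rot']).as_matrix()
    return s['eef_pos'].round(1),s['tool_rot'].round(4),(R.T@(np.array(tcp)-s['eef_pos'])/500).round(4)
E
python3 - <<'E'
from h import *
im=shot('wrist'); print(*move([611.5,-374.6,325]))
print(top_fit(im,134,(588.5,-374),30,3))
print(top_fit(get_image('top'),134,(588.5,-374),30,3))
E
```

```text
[ 611.7 -373.6  349.8] [-3.1362e+00  1.3700e-01  9.0000e-04] [0.0064 0.0023 0.0491]
(array([ 589.2, -373.7]), 25.8, array([ 589.4, -373.6]), array([49.6, 51.2]), 1048)
(array([ 578.7, -369. ]), 22.1, array([ 575.6, -368.6]), array([28.3, 43.8]), 24)
```

Call:
{"api": "jog_arm", "payload": {"steps": [[-1,0.0064,0.002,0.015,0,0,0],[-1,0,0,0.02,0,0,0],[-1,0,0,0.014,0,0,0],[-1,0,0,0,0,0,0],[-1,0,0,0,0,0,0],[-1,0,0,0,0,0,0],[-1,0,0,0,0,0,0]]}}

```text
clock: 23.98
eef_pos: [611.3, -375.4, 325.2]
tool_rot: [-3.137, 0.137, -0.0]
force: [-0.5, -0.3, -1.3]
width: 55.3
gripper_force: 63.7
```

```bash
python3 - <<'E'
from h import *
print(*move([611.6,-374.6,309]));s=shot('side')
p=cv2.cvtColor(s['pixels'],cv2.COLOR_RGB2BGR)
cv2.imwrite('pics/s8.png',cv2.resize(p[240:340,350:450],None,fx=6,fy=6,interpolation=cv2.INTER_CUBIC))
E
```

```text
[ 611.3 -375.4  325.2] [-3.1368e+00  1.3670e-01 -3.0000e-04] [ 0.005  -0.0015  0.032 ]
```

View pics/s8.png

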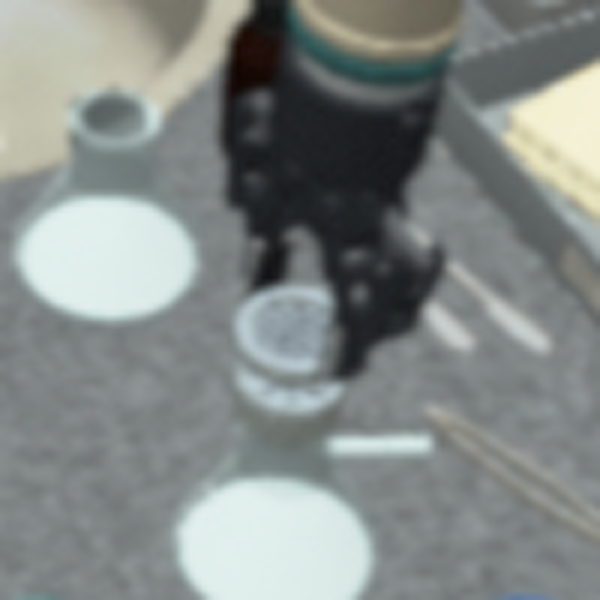

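The screen (290,330) hangs over the seat (290,385), aligned. Lower it in small steps.

Call:
{"api": "jog_arm", "payload": {"steps": [[-1,0.0025,-0.0015,0.01,0,0,0],[-1,0.0025,0,0.012,0,0,0],[-1,0,0,0.01,0,0,0],[-1,0,0,0,0,0,0],[-1,0,0,0,0,0,0],[-1,0,0,0,0,0,0]]}}

```text
clock: 24.78
eef_pos: [611.6, -374.6, 308.9]
tool_rot: [-3.137, 0.137, -0.0]
force: [0.1, -0.0, -1.1]
width: 54.7
gripper_force: 63.7
```

Call:
{"api": "jog_arm", "payload": {"steps": [[-1,0,0,0.004,0,0,0],[-1,0.001,0,0.004,0,0,0],[-1,0,0,0,0,0,0],[-1,0,0,0,0,0,0]]}}

```text
clock: 25.28
eef_pos: [611.4, -374.6, 305.1]
tool_rot: [-3.137, 0.137, -0.0]
force: [-1.4, 0.7, 3.8]
width: 55.0
gripper_force: 64.1
```

Call:
{"api": "jog_arm", "payload": {"steps": [[-1,0.0005,0,0.003,0,0,0],[-1,0,0,0.002,0,0,0],[-1,0,0,0,0,0,0],[-1,0,0,0,0,0,0]]}}

```text
clock: 25.78
eef_pos: [611.3, -374.6, 304.9]
tool_rot: [-3.137, 0.136, -0.0]
force: [-2.7, 3.9, 14.9]
width: 55.4
gripper_force: 65.1
```

Call:
{"api": "jog_arm", "payload": {"steps": [[-1,0,0,-0.0035,0,0,0],[0,0,0,0,0,0,0],[1,0,0,0,0,0,0],[1,0,0,0,0,0,0],[1,0,0,0,0,0,0],[1,0,0,0,0,0,0],[1,0,0,-0.05,0,0,0],[1,0,0,-0.1,0,0,0],[1,0,0,-0.08,-0.0023,0.035,0],[1,0,0,0,0,0.0335,0]]}}

```text
clock: 27.02
eef_pos: [628.3, -375.9, 422.1]
tool_rot: [3.137, -0.008, 0.0]
force: [-0.9, 0.8, 0.3]
width: 85.3
gripper_force: 0.0
```

Call:
{"api": "jog_arm", "payload": {"steps": [[1,-0.03,0,0,0,0,0],[1,0,0,0,0,0,0],[1,0,0,0,0,0,0],[1,0,0,0,0,0,0]]}}

```text
clock: 27.52
eef_pos: [613.0, -374.8, 417.4]
tool_rot: [-3.141, 0.0, 0.0]
force: [0.2, -0.7, -1.1]
width: 85.2
gripper_force: 0.0
```

```bash
python3 - <<'E'
from h import *
im=shot('wrist','w9.png'); print(top_fit(im,146,(588.5,-374),36,3)); print(*move([434,-218,400]))
print(top_fit(im,70,(434,-218),45,4))
W=cloud(im);m=(np.hypot(W[...,0]-588.5,W[...,1]+374)<29)&(np.hypot(W[...,0]-588.5,W[...,1]+374)>22.5)&(abs(W[...,2]-146)<4);P=W[m];A=np.c_[P[:,:2]-[588.5,-374],np.ones(len(P))];print(np.linalg.lstsq(A,P[:,2],rcond=None)[0].round(4))
E
```

```text
(array([ 588.7, -373.6]), 29.0, array([ 588.7, -373.5]), array([57.1, 57.2]), 1970)
[ 612.9 -374.8  417.4] [-3.1411e+00  4.0000e-04  2.0000e-04] [-0.3577 -0.3137  0.0351]
(array([ 431.7, -247.4]), 8.9, array([ 430.9, -247.3]), array([ 4.3, 18.5]), 53)
[-5.30000e-03 -9.00000e-04  1.45183e+02]
```

The screen is home, level, at (588.7,-373.5). Now the funnel.

Call:
{"api": "jog_arm", "payload": {"steps": [[1,-0.072,-0.063,0,0,0,0],[1,-0.072,-0.063,0,0,0,0],[1,-0.072,-0.063,0,0,0,0],[1,-0.072,-0.063,0.02,0,0,0],[1,-0.07,-0.062,0.05,0,0,0],[1,0,0,0.03,0,0,0],[1,0,0,0,0,0,0],[1,0,0,0,0,0,0],[1,0,0,0,0,0,0],[1,0,0,0,0,0,0]]}}

```text
clock: 28.82
eef_pos: [433.8, -218.4, 368.2]
tool_rot: [3.141, -0.001, -0.001]
force: [-0.2, -0.1, 0.3]
width: 85.3
gripper_force: 0.0
```

```bash
python3 - <<'E'
from h import *
im=shot('wrist','w10.png'); f=top_fit(im,70,(434,-218),48,4);print(f);print(top_fit(im,70,f[2],36,3)); print(*move([*f[2],190]))
E
```

```text
(array([ 432.9, -217.5]), 32.2, array([ 433.1, -217.6]), array([63.3, 63.8]), 1128)
(array([ 432.9, -217.5]), 32.2, array([ 433.1, -217.6]), array([63.3, 63.8]), 1079)
[ 433.7 -218.2  368.1] [-3.1415e+00 -3.0000e-04 -7.0000e-04] [-0.0013 -0.0013  0.3562]
```

View pics/w10.png

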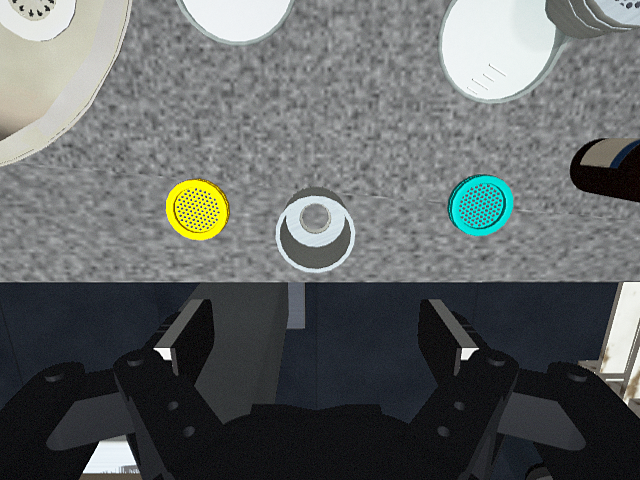

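The funnel is at (315,235), centred between the fingers. Descend.

Call:
{"api": "jog_arm", "payload": {"steps": [[1,-0.0013,-0.0013,0.08,0,0,0],[1,0,0,0.08,0,0,0],[1,0,0,0.08,0,0,0],[1,0,0,0.06,0,0,0],[1,0,0,0.04,0,0,0],[1,0,0,0.006,0,0,0],[1,0,0,0,0,0,0],[1,0,0,0,0,0,0],[1,0,0,0,0,0,0]]}}

```text
clock: 30.0
eef_pos: [433.0, -217.3, 195.6]
tool_rot: [3.141, -0.001, -0.0]
force: [-0.1, 0.1, -0.1]
width: 85.4
gripper_force: 0.0
```

Call:
{"api": "jog_arm", "payload": {"steps": [[-1,0,0,0,0,0,0],[-1,0,0,0,0,0,0],[-1,0,0,0,0,0,0],[-1,0,0,0,0,0,0],[-1,0,0,0,0,0,0],[-1,0,0,0,0,0,0]]}}

```text
clock: 30.75
eef_pos: [432.9, -217.2, 195.5]
tool_rot: [-3.141, -0.001, -0.001]
force: [-0.8, -0.3, 6.3]
width: 60.4
gripper_force: 63.0
```

Call:
{"api": "jog_arm", "payload": {"steps": [[-1,0,0,-0.02,0,0,0],[-1,0,0,-0.06,0,0,0],[-1,0,0,-0.1,0,0,0],[-1,0,0,-0.1,0,0,0],[-1,0,0,-0.1,0,0,0],[-1,0.03,0.03,0,0,0,0],[-1,0.07,0.07,0,0,0,0],[-1,0.08,0.08,0,0,0,0],[-1,0.08,0.08,0,0,0,0],[-1,0.04,0.04,0,0,0,0]]}}

```text
clock: 32.0
eef_pos: [583.7, -369.1, 384.5]
tool_rot: [3.141, 0.001, -0.001]
force: [-0.4, 0.3, -1.3]
width: 60.0
gripper_force: 65.6
```

Call:
{"api": "jog_arm", "payload": {"steps": [[-1,0.01,0.01,0,0,0,0],[-1,0,0,0,0,0,0],[-1,0,0,0,0,0,0],[-1,0,0,0,0,0,0],[-1,0,0,0,0,0,0]]}}

```text
clock: 32.62
eef_pos: [587.5, -371.9, 385.1]
tool_rot: [-3.141, 0.0, -0.0]
force: [0.0, -0.4, -1.2]
width: 60.1
gripper_force: 65.6
```

```bash
python3 - <<'E'
from h import *
print(*move([588.6,-373.5,345]))
im=get_image('wrist');p=read_state()['eef_pos']
print(top_fit(im,p[2]-125.5,p[:2],36,5),p)
E
```

```text
[ 587.5 -371.9  385.1] [-3.1409e+00  0.0000e+00 -2.0000e-04] [0.0021 0.0032 0.0802]
(array([ 594.5, -372.1]), 34.1, array([ 591.7, -371.6]), array([55.5, 69. ]), 4265) [ 587.55457848 -372.06206748  385.0227257 ]
```

Call:
{"api": "jog_arm", "payload": {"steps": [[-1,0.0021,0.003,0.03,0,0,0],[-1,0,0,0.03,0,0,0],[-1,0,0,0.014,0,0,0],[-1,0,0,0,0,0,0],[-1,0,0,0,0,0,0],[-1,0,0,0,0,0,0],[-1,0,0,0,0,0,0]]}}

```text
clock: 33.55
eef_pos: [588.8, -373.9, 348.2]
tool_rot: [-3.142, -0.0, -0.0]
force: [-0.4, -0.2, -1.9]
width: 60.7
gripper_force: 65.6
```

```bash
python3 - <<'E'
from h import *
print(*move([588.6,-373.5,337]));s=shot('side')
p=cv2.cvtColor(s['pixels'],cv2.COLOR_RGB2BGR)
cv2.imwrite('pics/s11.png',cv2.resize(p[220:320,350:450],None,fx=6,fy=6,interpolation=cv2.INTER_CUBIC))
E
```

```text
[ 588.8 -373.9  348.2] [-3.1415e+00 -4.0000e-04 -5.0000e-04] [-0.0004 -0.0009  0.0224]
```

View pics/s11.png

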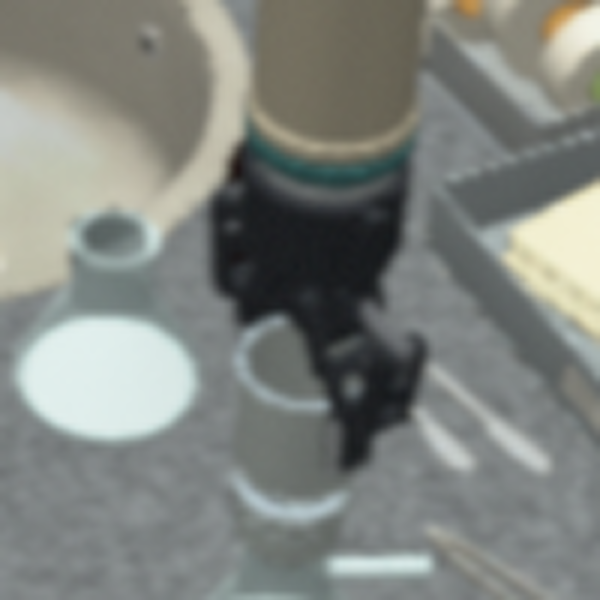

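The funnel (285,420) stands over the screen (290,490), aligned. Lower it.

Call:
{"api": "jog_arm", "payload": {"steps": [[-1,-0.0004,-0.0008,0.008,0,0,0],[-1,0,0,0.008,0,0,0],[-1,0,0,0.006,0,0,0],[-1,0,0,0,0,0,0],[-1,0,0,0,0,0,0],[-1,0,0,0,0,0,0]]}}

```text
clock: 34.35
eef_pos: [588.5, -373.4, 336.9]
tool_rot: [-3.141, 0.0, -0.0]
force: [-1.5, 1.8, 1.8]
width: 60.1
gripper_force: 65.7
```

Call:
{"api": "jog_arm", "payload": {"steps": [[-1,0,0,0.003,0,0,0],[-1,0,0,0.002,0,0,0],[-1,0,0,0,0,0,0],[-1,0,0,0,0,0,0]]}}

```text
clock: 34.85
eef_pos: [588.4, -373.5, 336.8]
tool_rot: [-3.141, -0.001, -0.0]
force: [-3.6, 3.9, 12.7]
width: 60.2
gripper_force: 67.0
```

Call:
{"api": "jog_arm", "payload": {"steps": [[-1,0,0,-0.002,0,0,0],[0.3,0,0,0,0,0,0],[1,0,0,0,0,0,0],[1,0,0,0,0,0,0],[1,0,0,0,0,0,0],[1,0,0,0,0,0,0],[1,0,0,-0.05,0,0,0],[1,0,0,-0.1,0,0,0],[1,0,0,-0.1,0,0,0],[1,0,0,0,0,0,0]]}}

```text
clock: 36.1
eef_pos: [588.9, -374.7, 465.4]
tool_rot: [3.136, -0.007, -0.0]
force: [-1.0, 0.5, -1.0]
width: 85.7
gripper_force: 0.0
```

Call:
{"api": "jog_arm", "payload": {"steps": [[1,0,0,0,0,0,0],[1,0,0,0,0,0,0]]}}

```text
clock: 36.35
eef_pos: [588.4, -373.1, 458.4]
tool_rot: [-3.139, 0.003, -0.0]
force: [0.7, 0.5, -0.7]
width: 85.5
gripper_force: 0.0
```

```bash
python3 - <<'E'
from h import *
im=shot('wrist','w12.png'); print(top_fit(im,211,(588.5,-373.5),40,4)); print(*move([496,364,440]))
W=cloud(im);m=(np.hypot(W[...,0]-588.5,W[...,1]+374)<34)&(abs(W[...,2]-211)<4);P=W[m];A=np.c_[P[:,:2]-[588.5,-374],np.ones(len(P))];print(np.linalg.lstsq(A,P[:,2],rcond=None)[0].round(4))
E
```

```text
(array([ 588.9, -373.2]), 32.1, array([ 588.9, -373.2]), array([63.4, 63.9]), 1694)
[ 588.5 -373.2  458.5] [-3.1394e+00  2.7000e-03 -5.0000e-04] [-0.1856 -1.4741  0.0407]
[ 5.3000e-03 -1.0000e-03  2.1014e+02]
```

The funnel is home and level at (588.9,-373.2). Now the lid.

Call:
{"api": "jog_arm", "payload": {"steps": [[1,-0.0143,-0.1134,0,0,0,0],[1,-0.0143,-0.1134,0,0,0,0],[1,-0.0143,-0.1134,0,0,0,0],[1,-0.0143,-0.1134,0,0,0,0],[1,-0.0143,-0.1134,0,0,0,0],[1,-0.0143,-0.1134,0,0,0,0],[1,-0.0143,-0.1134,0,0,0,0],[1,-0.0143,-0.1134,0,0,0,0],[1,-0.0143,-0.1134,0,0,0,0],[1,-0.0143,-0.1134,0,0,0,0]]}}

```text
clock: 37.65
eef_pos: [516.7, 195.4, 459.8]
tool_rot: [3.141, 0.001, -0.0]
force: [0.4, 0.6, 0.6]
width: 85.2
gripper_force: 0.0
```

Call:
{"api": "jog_arm", "payload": {"steps": [[1,-0.0143,-0.1134,0.01,0,0,0],[1,-0.0143,-0.1134,0.03,0,0,0],[1,-0.0143,-0.1134,0.05,0,0,0],[1,0,0,0.1,0,0,0],[1,0,0,0.1,0,0,0],[1,0,0,0,0,0,0],[1,0,0,0,0,0,0],[1,0,0,0,0,0,0],[1,0,0,0,0,0,0]]}}

```text
clock: 38.78
eef_pos: [496.4, 363.8, 317.3]
tool_rot: [-3.139, -0.002, -0.001]
force: [0.3, -0.0, 0.2]
width: 85.2
gripper_force: 0.0
```

```bash
python3 - <<'E'
from h import *
im=shot('wrist','w13.png'); print(*move([497,364,300]))
print('disc',top_fit(im,10,(497,364),37,3.5)); print('knob',top_fit(im,34,(497,364),37,4))
W=cloud(im);hs=cv2.cvtColor(im['pixels'],cv2.COLOR_RGB2HSV)
d=(hs[...,1]<60)&(hs[...,2]>140)
n,l,st,c=cv2.connectedComponentsWithStats(d.astype(np.uint8))
for i in np.argsort(-st[1:,4])[:4]+1: print(st[i],c[i].round(1))
E
```

```text
[496.3 363.8 317. ] [-3.1395e+00 -1.4000e-03 -5.0000e-04] [ 0.0014 -0.0003  0.034 ]
disc (array([497.4, 364.6]), 32.9, array([497.5, 364.6]), array([65. , 65.4]), 4231)
knob (array([497.5, 364.7]), 8.9, array([497.6, 364.7]), array([17.2, 17.5]), 413)
[  274     0   366   259 53865] [501.2 102.8]
[ 174    0  109  126 9697] [228.1  48.4]
[   6  153  111  104 5668] [ 64.7 202. ]
[ 264  178  107  103 4876] [316.  227.9]
```

View pics/w13.png

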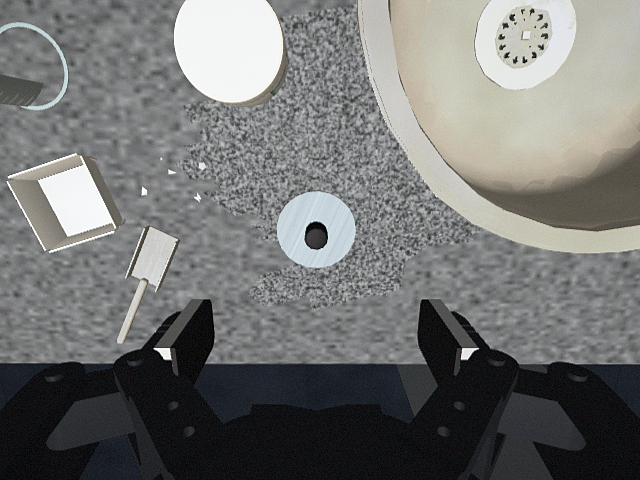

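The lid is at (316,230) with its knob centred between the fingers. Descend and grip the knob.

Call:
{"api": "jog_arm", "payload": {"steps": [[1,0.0024,-0.0018,0.06,-0.001,0,0],[1,0,0,0.08,0,0,0],[1,0,0,0.07,0,0,0],[1,0,0,0.04,0,0,0],[1,0,0,0.01,0,0,0],[1,0,0,0,0,0,0],[1,0,0,0,0,0,0],[1,0,0,0,0,0,0]]}}

```text
clock: 39.83
eef_pos: [497.4, 364.7, 186.6]
tool_rot: [3.141, -0.001, -0.0]
force: [0.5, 0.4, 0.2]
width: 85.5
gripper_force: 0.0
```

Call:
{"api": "jog_arm", "payload": {"steps": [[-1,0,0,0,0,0,0],[-1,0,0,0,0,0,0],[-1,0,0,0,0,0,0],[-1,0,0,0,0,0,0],[-1,0,0,0,0,0,0],[-1,0,0,0,0,0,0],[-1,0,0,0,0,0,0]]}}

```text
clock: 40.7
eef_pos: [497.2, 364.4, 185.8]
tool_rot: [3.14, 0.0, -0.001]
force: [-0.6, -0.2, 3.2]
width: 15.6
gripper_force: 58.9
```

Call:
{"api": "jog_arm", "payload": {"steps": [[-1,0,0,-0.02,0,0,0],[-1,0,0,-0.06,0,0,0],[-1,0,0,-0.1,0,0,0],[-1,0,0,-0.1,0,0,0],[-1,0,0,-0.1,0,0,0],[-1,0,0,-0.1,0,0,0],[-1,0,0,-0.05,0,0,0],[-1,0.006,0.05,0,0,0,0],[-1,0.0124,0.1,0,0,0,0],[-1,0.0124,0.1,0,0,0,0]]}}

```text
clock: 41.95
eef_pos: [511.9, 237.0, 449.5]
tool_rot: [3.138, 0.002, -0.001]
force: [0.9, -0.3, -1.6]
width: 15.6
gripper_force: 58.7
```

Call:
{"api": "jog_arm", "payload": {"steps": [[-1,0.0124,0.1,0,0,0,0],[-1,0.0124,0.1,0,0,0,0],[-1,0.0124,0.1,0,0,0,0],[-1,0.0124,0.1,0,0,0,0],[-1,0.0124,0.1,0,0,0,0],[-1,0.0124,0.1,0,0,0,0],[-1,0.0124,0.1,0,0,0,0],[-1,0.0124,0.1,0,0,0,0],[-1,0.0124,0.1,0,0,0,0],[-1,0.0124,0.1,0,0,0,0]]}}

```text
clock: 43.2
eef_pos: [572.7, -262.6, 450.1]
tool_rot: [3.141, 0.003, -0.002]
force: [0.5, 0.7, -1.1]
width: 15.7
gripper_force: 58.7
```

Call:
{"api": "jog_arm", "payload": {"steps": [[-1,0.0124,0.1,0,0,0,0],[-1,0.012,0.08,0,0,0,0],[-1,0.006,0.03,0,0,0,0],[-1,0,0,0,0,0,0],[-1,0,0,0,0,0,0],[-1,0,0,0,0,0,0],[-1,0,0,0,0,0,0]]}}

```text
clock: 44.08
eef_pos: [589.8, -364.0, 452.0]
tool_rot: [3.14, -0.0, 0.001]
force: [-0.6, 0.7, 0.4]
width: 15.7
gripper_force: 58.7
```

```bash
python3 - <<'E'
from h import *
im=shot('wrist','w14.png');print(*move([588.6,-373.2,405]))
print(held_plane(im,0,36,150,185,0))
E
```

```text
[ 589.7 -364.3  452. ] [ 3.1402e+00 -1.0000e-04  8.0000e-04] [-0.0022  0.0177  0.094 ]
('slopes,height', array([2.00000e-02, 1.00000e-03, 1.76862e+02]), 'circle', array([ 3.9, -0.7]), 32.0, array([ 7.2, -0.5]), array([51.7, 62.2]), 5916, 'normal', array([-0.019, -0.001, -1.   ]))
```

Call:
{"api": "jog_arm", "payload": {"steps": [[-1,-0.0022,0.0175,0.02,0.001,0,0],[-1,0,0,0.04,0,0,0],[-1,0,0,0.03,0,0,0],[-1,0,0,0,0,0,0],[-1,0,0,0,0,0,0],[-1,0,0,0,0,0,0],[-1,0,0,0,0,0,0]]}}

```text
clock: 45.0
eef_pos: [588.4, -374.0, 407.4]
tool_rot: [3.141, -0.001, -0.0]
force: [-0.3, 0.6, -0.4]
width: 15.7
gripper_force: 58.7
```

```bash
python3 - <<'E'
from h import *
print(*move([588.6,-373.2,393]))
E
```

```text
[ 588.4 -374.   407.4] [ 3.1415e+00 -7.0000e-04 -4.0000e-04] [ 0.0004 -0.0017  0.0288]
```

Call:
{"api": "jog_arm", "payload": {"steps": [[-1,0.0004,-0.0015,0.01,0,0,0],[-1,0,0,0.01,0,0,0],[-1,0,0,0.008,0,0,0],[-1,0,0,0.004,0,0,0],[-1,0,0,0,0,0,0],[-1,0,0,0,0,0,0],[-1,0,0,0,0,0,0]]}}

```text
clock: 45.88
eef_pos: [588.5, -373.2, 390.9]
tool_rot: [-3.141, 0.0, -0.0]
force: [-0.5, 0.2, 1.7]
width: 15.7
gripper_force: 58.9
```

Call:
{"api": "jog_arm", "payload": {"steps": [[-1,0,0,0.003,0,0,0],[-1,0,0,0.001,0,0,0],[-1,0,0,0,0,0,0],[-1,0,0,0,0,0,0]]}}

```text
clock: 46.38
eef_pos: [588.5, -373.4, 390.8]
tool_rot: [3.141, -0.002, -0.0]
force: [-1.8, 1.7, 8.4]
width: 15.9
gripper_force: 59.8
```

Home at the expected 390.8. Release, retreat and check.

Call:
{"api": "jog_arm", "payload": {"steps": [[-1,0,0,-0.002,0,0,0],[-0.4,0,0,0,0,0,0],[0.2,0,0,0,0,0,0],[1,0,0,0,0,0,0],[1,0,0,0,0,0,0],[1,0,0,0,0,0,0],[1,0,0,0,0,0,0],[1,0,0,-0.05,0,0,0],[1,0,0,-0.1,0,0,0],[1,0,0,-0.1,0,0,0]]}}

```text
clock: 47.62
eef_pos: [588.4, -373.1, 515.9]
tool_rot: [-3.141, 0.001, -0.001]
force: [1.5, 0.2, -0.4]
width: 85.9
gripper_force: 0.0
```

Call:
{"api": "jog_arm", "payload": {"steps": [[1,-0.08,0,0,0,0,0],[1,-0.08,0,0,0,0,0],[1,0,0,0,0,0,0],[1,0,0,0,0,0,0],[1,0,0,0,0,0,0],[1,0,0,0,0,0,0]]}}

```text
clock: 48.38
eef_pos: [509.4, -372.9, 514.3]
tool_rot: [-3.141, 0.001, 0.001]
force: [-0.3, -0.4, 0.2]
width: 85.6
gripper_force: 0.0
```

```bash
python3 - <<'E'
from h import *
im=shot('wrist'); print('disc',top_fit(im,215,(588.9,-373.2),38,3.5)); print('knob',top_fit(im,239,(588.9,-373.2),37,4))
W=cloud(im);r=np.hypot(W[...,0]-588.9,W[...,1]+373.2);m=(r<31)&(r>12)&(abs(W[...,2]-215)<4);P=W[m];A=np.c_[P[:,:2]-[588.9,-373.2],np.ones(len(P))];print(np.linalg.lstsq(A,P[:,2],rcond=None)[0].round(4))
s=shot('side');p=cv2.cvtColor(s['pixels'],cv2.COLOR_RGB2BGR)
cv2.imwrite('pics/s15.png',cv2.resize(p[200:390,300:490],None,fx=3,fy=3,interpolation=cv2.INTER_CUBIC))
E
```

```text
disc (array([ 589., -373.]), 32.9, array([ 589.1, -373. ]), array([65.2, 65.3]), 5857)
knob (array([ 589. , -372.9]), 8.9, array([ 588.9, -373. ]), array([17.1, 17.6]), 557)
[-6.000000e-04 -1.000000e-03  2.136865e+02]
```

View pics/s15.png

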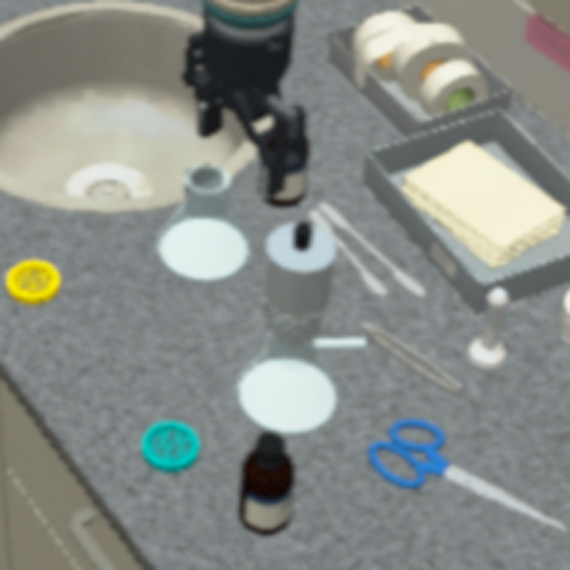

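The stack stands straight on the side-arm flask, with the lid at (300,245) level and centred, and the bystanders have not moved. Handing in.

```bash
python3 -c "
from cell import *
print(finish_job())"
```

```text
the job is handed in; nothing more can be done
None
```

The filter set is assembled on the side-arm flask (seat, screen, funnel, lid, each level and fully home), and I handed the job in at about 48 s; the hand-in call returned no verdict.

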